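# Zero the coffee grinder and set it four clicks coarse

### The job

Set the coffee grinder: turn the black dial on its top clockwise until it comes up against its stop, stopping as soon as you feel it and not forcing the dial past it. Then turn the dial back four clicks anticlockwise from the stop and let go of it, leaving everything else on the shelf where it is.

Things in the scene. Friction and masses are not known exactly. Their poses are not given: they have to be found in the camera images.
- grinder: Red coffee grinder, fixed by its suction feet. Origin on the shelf; the case, 130 mm high and 130 mm wide, reaches from 80 mm in front of it (-x) to 120 mm behind. The dial's upright axis lies 20 mm in front (-x) of the origin; an amber hopper 74 mm across stands 85 mm behind it (+x), its top 181 mm above the shelf.
- dial_grip (a point): Point on the dial's axis in its grip bar, 164 mm above the shelf; turns with the dial: z up, x along the bar towards the end with the white line. The bar is 54 mm long, 14 mm thick and stands from 142 to 171 mm above the shelf, on a disc 72 mm across. Clockwise from above (yaw falling) tightens. The fingertips go down beside the bar, just clear of the disc.
- dial: The black dial; origin on its axis under the disc, 130 mm up. White dots 20 degrees apart on its rim. It clicks every 20 degrees (0.349 rad); going over a click takes about 0.1 N m; let go, it settles in the nearest click. At the start it is 2 to 6 clicks from its stop.
- burr_gap (a joint): Opening of the burrs inside the grinder, m: 0 with the dial at its stop, 0.00002 more for each click anticlockwise. The reading is far too coarse to count clicks by, and the stop's direction, which differs each time, cannot be seen: it must be felt.
- burr_strain (a joint): Twist of the burrs' seat under the moment on the dial, rad: 60 N m/rad, negative when tightening; tiny beside its reading's noise. The stop itself is springier: turned on past it, the dial yields 0.04 rad for each 0.1 N m. Pressing it with 0.15 to 0.35 N m is right; at 0.45 N m (0.18 rad past the stop) the burrs are damaged.
- tumbler: Small steel tumbler standing loose beside the grinder, 68 mm across, 85 mm high; origin at the centre of its underside.
- shaker: Empty glass shaker, open-topped, standing loose on the grinder's other side, 76 mm across, 130 mm high; origin at the centre of its underside.
- spatula: Yellow spatula, 250 mm long, lying loose on the shelf along its own x; origin at its underside.
- tins: Stack of four steel tins with lids, fixed, 119 mm across, 256 mm high, off to the left; origin at the centre of its underside.
There are look-alikes about, which are no part of the job. What is shaped like the grinder but turquoise is not meant.

How it is judged:
By the outcome, as a careful person would: the job done as asked, in the order asked, and still so for the second after the job is handed in, with the robot touching nothing.
It also fails if it takes over 67 s, if anything falls off the work surface, if the arm or the gripper's body presses on something with over 40 N, if the wrist force passes 120 N, or if a joint passes its speed limit or range.

### The arm

A 6-joint arm with a two-finger parallel gripper is mounted at the origin on the work surface. World frame = base frame: x ahead of the robot, y to its left, z up, the work surface at z = 0. Lengths are in m, angles in rad, forces in N, time in s.
With the tool pointing down it reaches from about 0.25 to 0.775 m from the base axis. Payload 4 kg.
Tool frame: the origin (TCP) lies midway between the tips of the shut fingers; the grasp point (between the pads) lies grip_point_offset behind it (grip_point_offset is the distance from the TCP to the grasp point, in m); z points along the fingers, y is the line along which they close (so a half turn about z gives the same grasp; the last joint's range is limited). The gripper opens to 94 mm and grips with 3 to 60 N. Pads are 16 mm wide; open, the fingers measure 119 mm over their backs; the gripper's body (75 mm by 177 mm) begins 78 mm behind the grasp point.
Start: joints at [-1.221, 0.087, 1.371, -0, 1.684, -0.103], TCP at [0.241, -0.495, 0.206] pointing down, gripper open.
Joint ranges: [-3.1, 3.1], [-0.76, 2.03], [0.27, 2.55], [-1.08, 4.22], [0.17, 2.65], [-2.57, 2.57]. Speed limits (rad/s): [2.79, 2.79, 3.14, 3.14, 3.14, 3.14].

### API

Orientations are given as [roll, pitch, yaw] about the fixed x, y, z axes, in that order (R = Rz(yaw) Ry(pitch) Rx(roll)).
In Python, from bench import * gives the robot as it stands. The module is installed in compiled form; this text tells all that it offers.
- The arm moves only by the tool apply_moves, never from a script. Its argument "commands" is a list of rows, each a list of 7 numbers: the turn, a rotation vector about the world's x, y, z in rad, then the shift along the world's x, y, z in m, then the opening in per cent of the stroke, from 0 (shut) to 100 (fully open). In form: [[ax, ay, az, x, y, z, jaw], ...]. A call has exactly 5 rows; each row is the pose to reach, as a shift and turn from the pose commanded when the call began; what a row does not reach only later rows make up. A row lasts 1/10 s, in which the tool goes at most 50 mm and 8.59 degrees, less where a joint would pass 70% of its speed; a pose out of reach is approached as far as the arm can. A call with a gripper value outside its range is refused whole. The fingers move at their own pace and stop on an object; the grip force is fixed at half the most. Time passes only in rows, so rows that repeat a pose let the fingers close, or fill a call up. It gives the time, the measured TCP pose, the force, the opening and the grip force at its end, in the units of the state.
- get_obs(): the state, without advancing time (a new reading comes with each control period).
- snapshot(name): name is "scene" or "top" or "wrist"; returns a dict with "pixels" (480x640x3 uint8, red, green, blue), "vertical_fov" (degrees; the focal length in pixels is half the picture's height over the tangent of half this angle, whatever the lens; pixels are square), "cx", "cy" (the principal point, pixels), "rvec" (rotation vector, rad) and "tvec" (3), from world to camera coordinates, as OpenCV has them. Camera axes: x right, y down, z forward; pixel columns grow to the right and rows downward; lengths in m; the calibration is good to about 2 mm. A picture is of the moment at which its call begins. There is no depth.
- close_job(): hands the job in; it is judged then, once.
Trained networks look in the newest picture that a camera, given by its name, has taken for a name from the list of things; names that differ only in an ending like _2 or _b are one class to them, and where a whole thing is asked for, a point or a joint stands for the part that bears it (a point fixed in the world has none). Each returns a list of dicts, best first, with "score" (0 to 1); they miss things now and then, are a little off and sometimes report something else, mostly with a low value. They report only what shows in the picture. A call takes as long as a camera call. They do not tell look-alikes from the thing itself.
- masks_of(camera, query): "mask" (480x640 bool, what is visible of it) and "extent" ([left, top, right, bottom] in pixels, round what is visible of it).
- place_of(camera, query): "pixel" ([column, row] in pixels: a listed point, or the origin of a listed thing).
The state is a dict: "time": time; "joint_positions": joint angles; "qvel": joint speeds; "joint_torque": joint torques, N m; "tool_pos": TCP position; "ee_rot": TCP orientation; "wrist_force": force on the tool from outside, world axes, zero at the start; "wrist_torque": the same for the moment, N m; "width": finger opening in m; "finger_force": force on a finger pad.
Only numpy, scipy, OpenCV 4.12 (cv2) and the standard library are available. Lean on these libraries where they do the work, as an engineer would, in place of code of your own. Each camera call takes 0.05 s, during which the arm holds its last target. There are 200 camera calls.

## Working session

There is one attempt and no reset: what is moved stays moved. The work goes in short steps, Python scripts to look and compute and a tool call to move; the robot and the scene stay as the last step left them, time stands still between calls to the robot, and variables do not carry over. Pictures are saved under pics/ and viewed, at most 10 in all, crops included, and the job is handed in when it is done.

Besides the shell and the picture viewer there is one more tool, called after ">>>" as name(argument=value, ...) on one line, values as JSON. apply_moves: Moves the arm, as the interface text tells. Its arguments: {"type":"object","properties":{"commands":{"type":"array"}},"required":["commands"]}

```bash
mkdir -p pics
cat > h.py <<'E'
from bench import *
import numpy as np, cv2
def cam(s):
    f=240/np.tan(np.radians(s["vertical_fov"])/2)
    R=cv2.Rodrigues(np.array(s["rvec"],float))[0]; t=np.array(s["tvec"],float)
    return f,R,t
def at_z(s,px,z):
    f,R,t=cam(s); d=R.T@np.array([(px[0]-s["cx"])/f,(px[1]-s["cy"])/f,1]); c=-R.T@t
    return c+d*(z-c[2])/d[2]
def proj(s,p):
    f,R,t=cam(s); q=R@np.array(p)+t
    return [s["cx"]+f*q[0]/q[2], s["cy"]+f*q[1]/q[2]]
def save(s,n): cv2.imwrite("pics/"+n,cv2.cvtColor(s["pixels"],cv2.COLOR_RGB2BGR))
E
python3 - <<'E'
from h import *
o=get_obs(); print({k:np.round(v,3).tolist() for k,v in o.items()})
for c in("scene","top"):
    s=snapshot(c); save(s,c+"0.png")
    for n,z in(("grinder",0),("dial_grip",.164),("dial",.13),("tumbler",0),("shaker",0),("tins",0),("spatula",0)):
        for r in place_of(c,n)[:3]: print(c,n,round(r["score"],2),np.round(r["pixel"],1),np.round(at_z(s,r["pixel"],z),3))
E
```

```text
{'time': 0.0, 'joint_positions': [-1.221, 0.088, 1.372, -0.0, 1.684, -0.103], 'qvel': [0.001, 0.0, 0.002, -0.002, -0.0, 0.001], 'joint_torque': [0.0, -34.018, -30.243, 0.072, 0.033, -0.0], 'tool_pos': [0.24, -0.494, 0.204], 'ee_rot': [-3.139, -0.0, 0.453], 'wrist_force': [-0.213, -1.025, -0.387], 'wrist_torque': [0.019, 0.008, -0.022], 'finger_force': 0.0, 'width': 0.094}
scene grinder 0.86 [199.5 338.2] [ 0.736 -0.283  0.   ]
scene grinder 0.83 [430.9 367. ] [0.762 0.253 0.   ]
scene grinder 0.67 [277.7 200.4] [ 0.33  -0.156  0.   ]
scene dial_grip 0.8 [436.4 330. ] [0.736 0.237 0.164]
scene dial_grip 0.77 [352.2 228. ] [0.509 0.056 0.164]
scene dial_grip 0.71 [266.5 154.8] [ 0.311 -0.169  0.164]
scene dial 0.88 [267.7 162. ] [ 0.306 -0.171  0.13 ]
scene dial 0.84 [429.5 338.8] [0.743 0.229 0.13 ]
scene dial 0.78 [185.9 307.7] [ 0.715 -0.284  0.13 ]
scene tumbler 0.7 [284.  298.5] [ 0.621 -0.099  0.   ]
scene shaker 0.89 [421.5 256.6] [0.477 0.236 0.   ]
scene tins 0.82 [518.  285.9] [0.542 0.471 0.   ]
scene spatula 0.71 [157.9 225.6] [ 0.436 -0.464  0.   ]
scene spatula 0.7 [516.5
[... 159 characters left out ...]
4. ] [ 0.332 -0.163  0.   ]
top dial_grip 0.88 [400.8 327.5] [ 0.307 -0.177  0.164]
top dial_grip 0.86 [311.6 247.5] [0.518 0.054 0.164]
top dial_grip 0.79 [441.  172.3] [ 0.714 -0.29   0.164]
top dial 0.91 [313.6 247.1] [0.521 0.049 0.13 ]
top dial 0.86 [399.2 325.8] [ 0.309 -0.177  0.13 ]
top dial 0.61 [242.8 166.7] [0.741 0.24  0.13 ]
top tumbler 0.86 [365.8 209.4] [ 0.635 -0.101  0.   ]
top tumbler 0.57 [489.1 270.1] [ 0.456 -0.454  0.   ]
top tumbler 0.4 [313.8 251.2] [0.515 0.051 0.   ]
top shaker 0.91 [250.6 263.9] [0.48  0.234 0.   ]
top tins 0.73 [172.3 244.9] [0.537 0.462 0.   ]
top tins 0.71 [362.7 212.2] [ 0.627 -0.092  0.   ]
top spatula 0.81 [489.2 272. ] [ 0.45  -0.454  0.   ]
```

View pics/scene0.png

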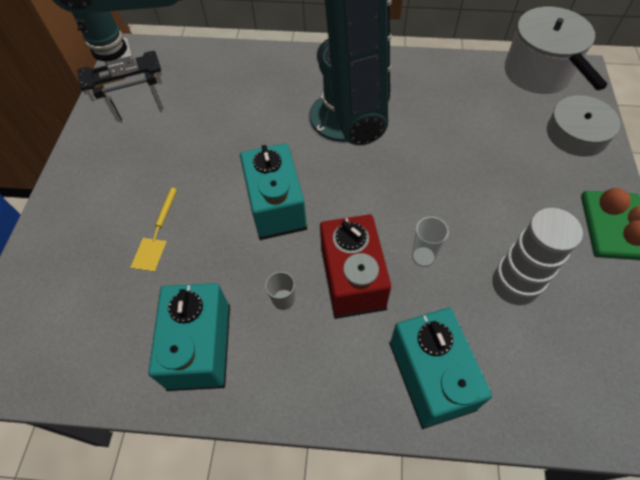

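View pics/top0.png

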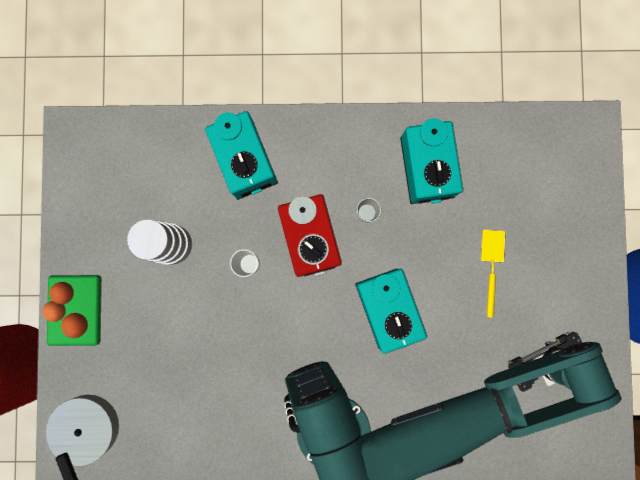

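Run:
```python
from h import *
try: print(grip_point_offset)
except Exception as e: print(e)
s=snapshot("top"); a=cv2.cvtColor(s["pixels"],cv2.COLOR_RGB2BGR)
c=cv2.resize(a[185:285,260:393],None,fx=6,fy=6,interpolation=cv2.INTER_CUBIC)[:600,:800]
cv2.imwrite("pics/crop1.png",c)
h=cv2.cvtColor(s["pixels"],cv2.COLOR_RGB2HSV); 
m=(((h[...,0]<8)|(h[...,0]>172))&(h[...,1]>150)).astype(np.uint8); m[:180]=0;m[290:]=0;m[:,:260]=0;m[:,400:]=0
ys,xs=np.nonzero(m); b=cv2.boxPoints(cv2.minAreaRect(np.c_[xs,ys].astype(np.float32)))
for p in b: print(p,np.round(at_z(s,p,.13),3))
```

```text
0.0188
[276.77356 205.79245] [0.633 0.148 0.13 ]
[322.39233 193.55325] [0.665 0.024 0.13 ]
[341.46838 264.65482] [ 0.473 -0.025  0.13 ]
[295.8496 276.894 ] [0.441 0.098 0.13 ]
```

View pics/crop1.png

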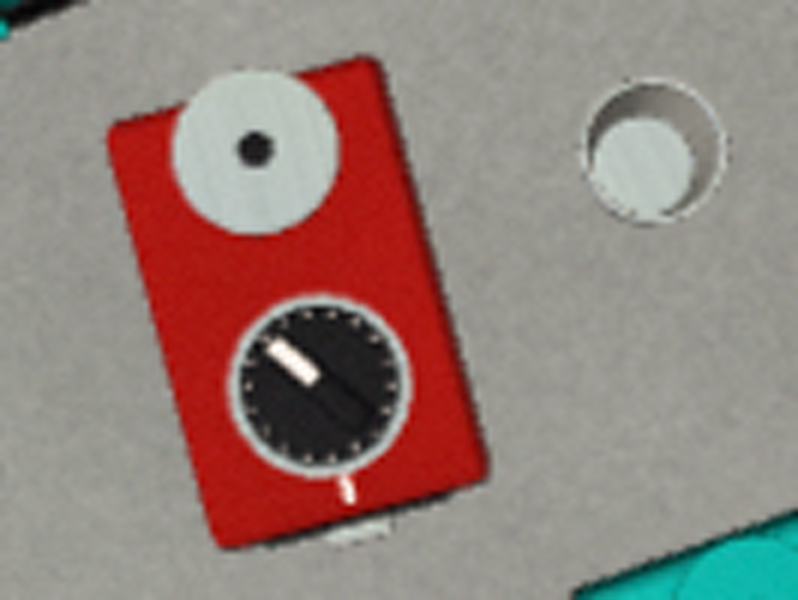

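Run:
```python
from h import *
s=snapshot("top")
P=lambda u,v,z:at_z(s,(260+(u-2.5)/6,185+(v-2.5)/6),z)
print("disc",P(320,387,.142),"hopper",P(256,150,.181))
a,b=P(270,343,.171),P(316,381,.171);d=a-b;print(a,b,np.arctan2(d[1],d[0]))
```

```text
disc [0.51479437 0.05105885 0.142     ] hopper [0.61676252 0.07745619 0.181     ]
[0.53298681 0.0722488  0.171     ] [0.51618369 0.05226498 0.171     ] 0.871646493671309
```

>>> apply_moves(commands=[[0,0,0.142,0.011,0.022,0.012,100],[0,0,0.284,0.022,0.044,0.024,100],[0,0,0.426,0.033,0.066,0.036,100],[0,0,0.568,0.044,0.088,0.048,100],[0,0,0.71,0.055,0.11,0.06,100]])

```text
time: 1.4
tool_pos: [0.296, -0.3837, 0.2661]
ee_rot: [3.141, 0.0, 1.169]
wrist_force: [1.0, 0.1, 0.3]
width: 0.0942
finger_force: 0.0
```

>>> apply_moves(commands=[[0,0,0.142,0.011,0.022,0,100],[0,0,0.284,0.022,0.044,0,100],[0,0,0.426,0.033,0.066,0,100],[0,0,0.568,0.044,0.088,0,100],[0,0,0.71,0.055,0.11,0,100]])

```text
time: 1.9
tool_pos: [0.3509, -0.2736, 0.2657]
ee_rot: [3.141, 0.0, 1.879]
wrist_force: [-0.1, 0.6, -0.5]
width: 0.0942
finger_force: 0.0
```

>>> apply_moves(commands=[[0,0,0.142,0.011,0.022,0,100],[0,0,0.284,0.022,0.044,0,100],[0,0,0.426,0.033,0.066,0,100],[0,0,0.568,0.044,0.088,0,100],[0,0,0.71,0.055,0.11,0,100]])

```text
time: 2.4
tool_pos: [0.406, -0.1636, 0.2657]
ee_rot: [3.141, 0.001, 2.589]
wrist_force: [1.2, 0.1, 0.6]
width: 0.094
finger_force: 0.0
```

>>> apply_moves(commands=[[0,0,0.142,0.011,0.022,0,100],[0,0,0.284,0.022,0.044,0,100],[0,0,0.426,0.033,0.066,0,100],[0,0,0.568,0.044,0.088,0,100],[0,0,0.71,0.055,0.11,0,100]])

```text
time: 2.9
tool_pos: [0.461, -0.0536, 0.2657]
ee_rot: [-3.141, 0.0, -2.984]
wrist_force: [0.9, 0.1, -0.4]
width: 0.0936
finger_force: 0.0
```

>>> apply_moves(commands=[[0,0,0.142,0.011,0.021,0,100],[0,0,0.284,0.022,0.042,0,100],[0,0,0.426,0.033,0.063,0,100],[0,0,0.568,0.044,0.084,0,100],[0,0,0.714,0.054,0.105,0,100]])

```text
time: 3.4
tool_pos: [0.515, 0.0513, 0.2655]
ee_rot: [-3.142, 0.0, -2.27]
wrist_force: [0.0, -0.5, 0.2]
width: 0.0941
finger_force: 0.0
```

Run:
```python
from h import *
s=snapshot("wrist"); save(s,"w1.png"); o=get_obs()
print({k:np.round(o[k],4).tolist() for k in("tool_pos","ee_rot","joint_positions","wrist_torque")})
for r in place_of("wrist","dial_grip")[:3]: print(r["score"],r["pixel"],at_z(s,r["pixel"],.164))
for r in place_of("wrist","dial")[:3]: print(r["score"],r["pixel"],at_z(s,r["pixel"],.13))
```

```text
{'tool_pos': [0.516, 0.0542, 0.2651], 'ee_rot': [3.1401, 0.0026, -2.263], 'joint_positions': [-0.0066, 0.0129, 1.3314, 0.003, 1.7968, -2.4553], 'wrist_torque': [0.1852, -0.0965, -0.0477]}
0.64 [318.7, 239.0] [0.51528012 0.05379048 0.164     ]
0.26 [318.4, 229.8] [0.51130431 0.04875589 0.164     ]
0.95 [315.9, 228.3] [0.51758408 0.05348812 0.13      ]
```

View pics/w1.png

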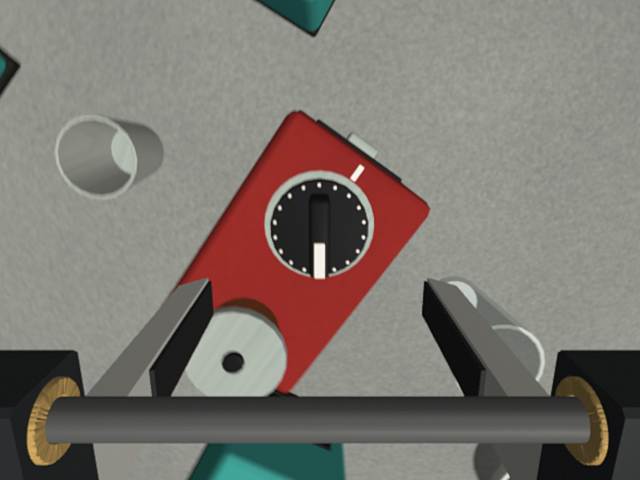

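Run:
```python
from h import *
s=snapshot("wrist"); 
print(at_z(s,(319.7,223.5),.142)); a=at_z(s,(319.7,279),.171);b=at_z(s,(319.7,194),.171);d=a-b;print((a+b)/2,np.linalg.norm(d),np.arctan2(d[1],d[0]))
for i in range(2): o=get_obs();print(o["time"],np.round(o["tool_pos"],4),np.round(o["ee_rot"],4),np.round(o["wrist_torque"],3))
```

```text
[0.51065408 0.04987368 0.142     ]
[0.5124327  0.05164524 0.171     ] 0.05787268315907137 0.8656158348887762
3.6 [0.5145 0.0503 0.2654] [ 3.1414e+00 -8.0000e-04 -2.2779e+00] [ 0.101 -0.092  0.022]
3.6 [0.5145 0.0503 0.2654] [ 3.1414e+00 -8.0000e-04 -2.2779e+00] [ 0.101 -0.092  0.022]
```

>>> apply_moves(commands=[[0,0,0,-0.001,0,-0.03,60],[0,0,0,-0.002,0,-0.06,50],[0,0,0,-0.002,0,-0.09,50],[0,0,0,-0.002,0,-0.119,50],[0,0,0,-0.002,0,-0.119,50]])

```text
time: 4.1
tool_pos: [0.5114, 0.049, 0.1446]
ee_rot: [3.14, -0.002, -2.28]
wrist_force: [-0.4, 0.3, 0.2]
width: 0.0574
finger_force: 0.0
```

Run:
```python
from h import *
s=snapshot("wrist"); save(s,"w2.png"); o=get_obs()
print({k:np.round(o[k],4).tolist() for k in("tool_pos","ee_rot","joint_positions","wrist_torque","wrist_force","width")})
```

```text
{'tool_pos': [0.5117, 0.0492, 0.1459], 'ee_rot': [3.1406, -0.0014, -2.2796], 'joint_positions': [-0.0142, 0.0281, 1.5511, -0.0005, 1.564, -2.4469], 'wrist_torque': [0.1325, -0.0471, 0.0074], 'wrist_force': [-0.5134, 0.5512, -0.0469], 'width': 0.0535}
```

View pics/w2.png

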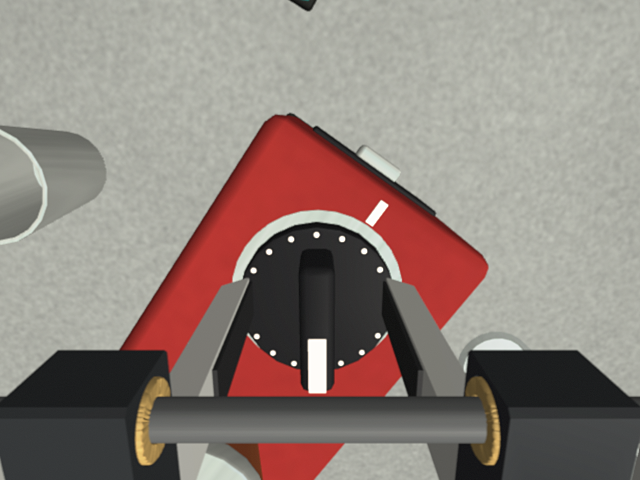

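>>> apply_moves(commands=[[0,0,0,0,0,0,20],[0,0,0,0,0,0,10],[0,0,0,0,0,0,0],[0,0,0,0,0,0,0],[0,0,0,0,0,0,0]])

```text
time: 4.65
tool_pos: [0.5128, 0.0503, 0.1467]
ee_rot: [-3.141, 0.0, -2.276]
wrist_force: [2.5, -0.4, 0.7]
width: 0.0137
finger_force: 30.3
```

```bash
cat > st.py <<'E'
from h import *
T=[]
for i in range(3):
    snapshot("wrist"); o=get_obs(); T.append(np.r_[o["wrist_torque"],o["wrist_force"],o["ee_rot"][2],o["tool_pos"],o["joint_positions"][5],o["width"],o["finger_force"]])
T=np.array(T);print(o["time"],np.round(T.mean(0),3).tolist(),"tz",np.round(T[:,2],3))
E
python3 st.py
```

```text
4.8 [0.055, -0.14, -0.035, 0.294, -0.245, 0.297, -2.276, 0.513, 0.05, 0.147, -2.448, 0.014, 30.0] tz [-0.022  0.009 -0.091]
```

>>> apply_moves(commands=[[0,0,-0.14,0,0,0,0],[0,0,-0.28,0,0,0,0],[0,0,-0.42,0,0,0,0],[0,0,-0.56,0,0,0,0],[0,0,-0.698,0,0,0,0]])

```text
time: 5.3
tool_pos: [0.5122, 0.0514, 0.1467]
ee_rot: [3.14, -0.0, -2.979]
wrist_force: [-1.0, 3.3, 1.1]
width: 0.0141
finger_force: 30.0
```

```bash
sed -i 's/range(3)/range(6)/' st.py; python3 st.py
```

```text
5.6 [0.67, 0.218, -0.012, -2.099, 3.397, 2.332, -2.974, 0.512, 0.051, 0.147, -1.75, 0.014, 30.001] tz [ 0.051 -0.065 -0.013  0.031 -0.063 -0.01 ]
```

>>> apply_moves(commands=[[0,0,-0.03,0,0,0,0],[0,0,-0.06,0,0,0,0],[0,0,-0.08,0,0,0,0],[0,0,-0.08,0,0,0,0],[0,0,-0.08,0,0,0,0]])

```text
time: 6.1
tool_pos: [0.5123, 0.0515, 0.1467]
ee_rot: [3.14, -0.0, -3.053]
wrist_force: [-2.2, 4.5, 3.4]
width: 0.0137
finger_force: 30.0
```

```bash
python3 st.py
```

```text
6.4 [0.977, 0.379, 0.17, -2.606, 5.023, 3.608, -3.053, 0.512, 0.051, 0.147, -1.671, 0.014, 30.012] tz [0.182 0.191 0.114 0.206 0.162 0.162]
```

>>> apply_moves(commands=[[0,0,-0.01,0,0,0,0],[0,0,-0.02,0,0,0,0],[0,0,-0.03,0,0,0,0],[0,0,-0.03,0,0,0,0],[0,0,-0.03,0,0,0,0]])

```text
time: 6.9
tool_pos: [0.5123, 0.0515, 0.1467]
ee_rot: [3.139, -0.0, -3.083]
wrist_force: [-3.4, 5.0, 3.4]
width: 0.0136
finger_force: 30.0
```

```bash
python3 st.py
```

```text
7.2 [0.987, 0.361, 0.217, -2.511, 5.382, 3.402, -3.083, 0.512, 0.051, 0.147, -1.641, 0.014, 30.025] tz [0.217 0.209 0.197 0.221 0.222 0.234]
```

>>> apply_moves(commands=[[0,0,-0.01,0,0,0,0],[0,0,-0.02,0,0,0,0],[0,0,-0.02,0,0,0,0],[0,0,-0.02,0,0,0,0],[0,0,-0.02,0,0,0,0]])

```text
time: 7.7
tool_pos: [0.5123, 0.0515, 0.1467]
ee_rot: [3.139, -0.0, -3.103]
wrist_force: [-2.1, 5.6, 2.7]
width: 0.0138
finger_force: 30.0
```

```bash
python3 st.py
```

```text
8.0 [0.975, 0.379, 0.28, -2.74, 4.68, 2.975, -3.103, 0.512, 0.052, 0.147, -1.621, 0.014, 30.039] tz [0.249 0.28  0.263 0.279 0.33  0.282]
```

>>> apply_moves(commands=[[0,0,0.04,0,0,0,0],[0,0,0.08,0,0,0,0],[0,0,0.13,0,0,0,0],[0,0,0.13,0,0,0,0],[0,0,0.13,0,0,0,0]])

```text
time: 8.5
tool_pos: [0.5123, 0.0513, 0.1467]
ee_rot: [3.14, -0.0, -2.974]
wrist_force: [-3.3, 4.0, 2.7]
width: 0.0139
finger_force: 30.0
```

```bash
python3 st.py
```

```text
8.8 [0.968, 0.403, 0.014, -2.964, 4.582, 3.1, -2.974, 0.512, 0.051, 0.147, -1.75, 0.014, 30.0] tz [-0.022  0.056  0.016 -0.002  0.012  0.024]
```

>>> apply_moves(commands=[[0,0,0,0,0,0,20],[0,0,0,0,0,0,40],[0,0,0,0,0,0,60],[0,0,0,0,0,0.03,60],[0,0,0,0,0,0.06,60]])

```text
time: 9.3
tool_pos: [0.5119, 0.0498, 0.2057]
ee_rot: [-3.141, -0.003, -2.975]
wrist_force: [0.1, -0.1, 1.1]
width: 0.0474
finger_force: 0.0
```

>>> apply_moves(commands=[[0,0,-0.145,0,0,0,60],[0,0,-0.29,0,0,0,60],[0,0,-0.435,0,0,0,60],[0,0,-0.58,0,0,0,60],[0,0,-0.725,0,0,0,60]])

```text
time: 9.8
tool_pos: [0.5128, 0.0498, 0.2063]
ee_rot: [-3.141, 0.001, 2.577]
wrist_force: [-0.8, 0.1, -0.6]
width: 0.0565
finger_force: 0.0
```

>>> apply_moves(commands=[[0,0,-0.145,0,0,0,60],[0,0,-0.29,0,0,0,60],[0,0,-0.435,0,0,0,60],[0,0,-0.58,0,0,0,60],[0,0,-0.725,0,0,0,60]])

```text
time: 10.3
tool_pos: [0.5128, 0.0498, 0.2063]
ee_rot: [-3.142, 0.001, 1.852]
wrist_force: [-0.7, -0.2, -0.5]
width: 0.0565
finger_force: 0.0
```

>>> apply_moves(commands=[[0,0,-0.145,0,0,0,60],[0,0,-0.29,0,0,0,60],[0,0,-0.435,0,0,0,60],[0,0,-0.58,0,0,0,60],[0,0,-0.725,0,0,0,60]])

```text
time: 10.8
tool_pos: [0.5128, 0.0498, 0.2062]
ee_rot: [3.141, 0.001, 1.127]
wrist_force: [0.3, 1.0, 0.0]
width: 0.056
finger_force: 0.0
```

>>> apply_moves(commands=[[0,0,-0.145,0,0,0,60],[0,0,-0.29,0,0,0,60],[0,0,-0.435,0,0,0,60],[0,0,-0.58,0,0,0,60],[0,0,-0.725,0,0,0,60]])

```text
time: 11.3
tool_pos: [0.5128, 0.0498, 0.2063]
ee_rot: [3.141, 0.0, 0.402]
wrist_force: [0.0, -0.2, 0.6]
width: 0.0567
finger_force: 0.0
```

>>> apply_moves(commands=[[0,0,-0.12,0,0,0,60],[0,0,-0.242,0,0,0,60],[0,0,-0.242,0,0,0,60],[0,0,-0.242,0,0,0,60],[0,0,-0.242,0,0,0,60]])

```text
time: 11.8
tool_pos: [0.5127, 0.0502, 0.2064]
ee_rot: [3.141, 0.0, 0.168]
wrist_force: [0.1, 0.8, -0.0]
width: 0.0562
finger_force: 0.0
```

Run:
```python
from h import *
s=snapshot("wrist"); save(s,"w3.png"); o=get_obs()
print({k:np.round(o[k],4).tolist() for k in("time","tool_pos","ee_rot","joint_positions","width")})
```

```text
{'time': 11.85, 'tool_pos': [0.5127, 0.0503, 0.2064], 'ee_rot': [3.1413, 0.0, 0.168], 'joint_positions': [-0.0122, 0.0092, 1.4503, -0.0003, 1.6822, 1.3906], 'width': 0.0566}
```

View pics/w3.png

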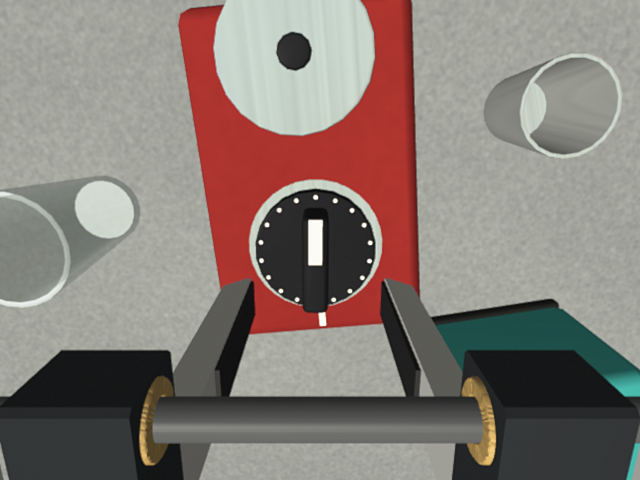

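>>> apply_moves(commands=[[0,0,0,0,0,-0.02,50],[0,0,0,0,0,-0.04,50],[0,0,0,0,0.0005,-0.0595,50],[0,0,0,0,0.0005,-0.0595,20],[0,0,0,0,0.0005,-0.0595,0]])

```text
time: 12.35
tool_pos: [0.5126, 0.0509, 0.1471]
ee_rot: [3.141, 0.0, 0.167]
wrist_force: [0.7, -0.4, 0.3]
width: 0.0344
finger_force: 0.0
```

>>> apply_moves(commands=[[0,0,0,0,0,0,0],[0,0,0,0,0,0,0],[0,0,0,0,0,0,0],[0,0,0,0,0,0,0],[0,0,0,0,0,0,0]])

```text
time: 12.85
tool_pos: [0.5133, 0.0515, 0.1484]
ee_rot: [-3.141, -0.003, 0.167]
wrist_force: [-1.1, 2.5, 4.8]
width: 0.0139
finger_force: 30.0
```

```bash
python3 st.py
```

```text
13.15 [0.542, 0.124, -0.007, -0.185, 2.642, 5.55, 0.167, 0.513, 0.051, 0.148, 1.393, 0.014, 30.001] tz [ 0.003  0.007  0.006 -0.055  0.034 -0.039]
```

Gripped with no torque at the stop. Now four clicks back (1.396 rad).

>>> apply_moves(commands=[[0,0,0.1,0,0,0,0],[0,0,0.2,0,0,0,0],[0,0,0.3,0,0,0,0],[0,0,0.4,0,0,0,0],[0,0,0.5,0,0,0,0]])

```text
time: 13.65
tool_pos: [0.5134, 0.0511, 0.1483]
ee_rot: [3.14, -0.002, 0.671]
wrist_force: [-0.4, 1.4, 4.5]
width: 0.0136
finger_force: 30.0
```

>>> apply_moves(commands=[[0,0,0.1,0,0,0,0],[0,0,0.2,0,0,0,0],[0,0,0.3,0,0,0,0],[0,0,0.4,0,0,0,0],[0,0,0.5,0,0,0,0]])

```text
time: 14.15
tool_pos: [0.5137, 0.0509, 0.1484]
ee_rot: [3.138, -0.001, 1.171]
wrist_force: [0.0, 0.8, 5.0]
width: 0.0134
finger_force: 30.0
```

>>> apply_moves(commands=[[0,0,0.1,0,0,0,0],[0,0,0.2,0,0,0,0],[0,0,0.3,0,0,0,0],[0,0,0.396,0,0,0,0],[0,0,0.396,0,0,0,0]])

```text
time: 14.65
tool_pos: [0.514, 0.0509, 0.1484]
ee_rot: [3.137, -0.0, 1.563]
wrist_force: [1.4, 1.3, 6.4]
width: 0.0137
finger_force: 30.0
```

```bash
python3 st.py
```

```text
14.95 [0.33, -0.351, -0.019, 2.359, 1.328, 5.592, 1.561, 0.514, 0.051, 0.148, -0.001, 0.014, 30.004] tz [-0.053  0.03  -0.059  0.006 -0.018 -0.018]
```

>>> apply_moves(commands=[[0,0,0,0,0,0,20],[0,0,0,0,0,0,40],[0,0,0,0,0,0,50],[0,0,0,0,0,0.03,50],[0,0,0,0,0,0.07,50]])

```text
time: 15.45
tool_pos: [0.5105, 0.0507, 0.2141]
ee_rot: [-3.133, 0.0, 1.562]
wrist_force: [0.3, -0.6, -0.2]
width: 0.0453
finger_force: 0.0
```

>>> apply_moves(commands=[[0,0,0,0,0,0.03,50],[0,0,0,0,0,0.06,50],[0,0,0,0,0,0.06,50],[0,0,0,0,0,0.06,50],[0,0,0,0,0,0.06,50]])

```text
time: 15.95
tool_pos: [0.5118, 0.0508, 0.2747]
ee_rot: [-3.138, 0.0, 1.562]
wrist_force: [0.1, 0.7, 0.5]
width: 0.0468
finger_force: 0.0
```

Run:
```python
from h import *
s=snapshot("wrist"); save(s,"w4.png"); o=get_obs()
print({k:np.round(o[k],4).tolist() for k in("time","tool_pos","ee_rot")})
```

```text
{'time': 16.0, 'tool_pos': [0.5117, 0.0509, 0.2745], 'ee_rot': [-3.1373, 0.0001, 1.5626]}
```

View pics/w4.png

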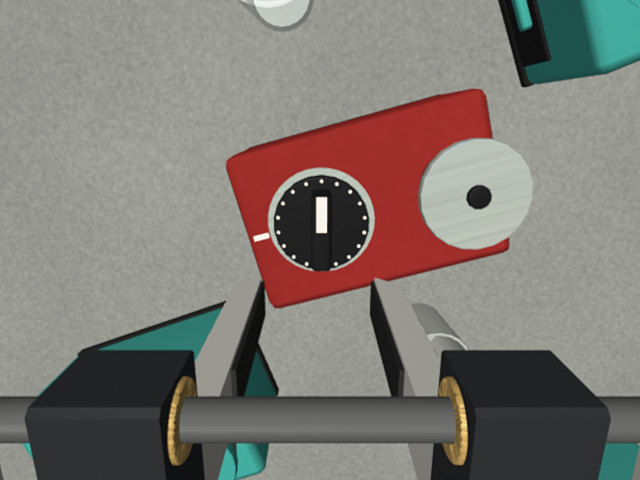

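The picture shows the bar upright at column 321, from row 182 to row 270. That is aligned with the tool at yaw 1.56, so the dial sits four clicks from the stop. The fingers are clear and nothing else has moved.

```bash
python3 -c "
from bench import *
print(close_job())"
```

```text
the job is handed in; nothing more can be done
None
```

The dial met its stop two clicks clockwise from its start, was pressed there with about 0.28 N m, then turned back four clicks and released; the job was handed in at about 16 s, with no verdict shown.

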